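# Load the spring magazine with carving wax

## Task

Load the leaning spring magazine with the blue and the green carving-wax blocks: blue first, so that it lies underneath, then green on top of it. Press each block down the column against the spring until both red catches have snapped shut over its top, and let go so that the catches hold the stack down. Leave the purple block, the brush and the loupe where they are.

Things in the scene. Friction and masses are not known exactly. Their poses are not given: they have to be found in the camera images.
- blue_center (a point): Blue carving-wax block, 40 mm (its x) by 30 mm (its y) by 26 mm high, 30 to 60 g, lying flat and loose on the bench. This point is its centre, 13 mm up. Best gripped across its 30 mm width. It goes in first.
- green_center (a point): Green carving-wax block, 40 mm (its x) by 30 mm (its y) by 26 mm high, 30 to 60 g, lying flat and loose on the bench. This point is its centre, 13 mm up. Best gripped across its 30 mm width. It goes in second, on top of the blue one. The three blocks swap places between starts.
- magazine: Bright aluminium open-topped channel fixed on a dark steel stand; it leans 32 deg from vertical, mouth up and towards the robot. Origin: centre of its underside. z runs along the channel out of the mouth (push along -z), y is level, x points up and away from the robot. Inside 42 mm (x) by 32.5 mm (y): a block goes in flat with its 40 mm side along x, either way round.
- latch_plane (a point): Point on the magazine's centre line, 100 mm along z from its origin (about 118 mm above the bench), level with the flat undersides of the catches; same axes. A block latches once its top is below this point: its centre then rests 13 mm below along z. The second latched block drives the first to 39 mm below. 8 mm of overtravel remains.
- mouth (a point): Centre of the top of the magazine's straight 4 mm walls, 18 mm beyond latch_plane along z; beyond it the walls flare outwards as a 10 mm lead-in. Solid walls on the x sides only, lips at the corners; each y side has a slot 32 mm wide, open all the way up, so fingers holding a block by its 30 mm width can go down with it, to 45 mm below latch_plane.
- follower (a joint): Orange sprung platform in the channel, m. 0 = up, its top 8 mm below latch_plane; grows as pushed down, stop at 0.052. Pushes back with 3 N at 0, rising 2.2 N per 10 mm. About 0.018 with one latched block, 0.044 with two. With the catches, a push needs at most about 20 N.
- catch_near (a joint): Red catch, a sprung slide in the channel's wall nearer the robot, m: 0 = shut, standing 5 mm into the channel, its sloped top reaching 12 mm above latch_plane. A block pushed down forces it out (about 0.004 to 0.006) and it snaps shut over the block's top; the two catches together add roughly 2 to 5 N.
- catch_far (a joint): Red catch in the channel's wall away from the robot; same as catch_near.
- purple_center (a point): Purple carving-wax block, 40 mm (its x) by 30 mm (its y) by 26 mm high, 30 to 60 g, lying flat and loose on the bench. This point is its centre, 13 mm up. Not needed: leave it.
- brush_mid (a point): Middle of a bench brush with wooden handle, 200 mm long, 42 mm wide, 20 mm high, lying on the bench. Leave it.
- loupe_mid (a point): Centre of a small standing eye loupe, a black cylinder with a steel rim and pale glass on top, 38 mm across the rim and 34 mm high. Leave it.
Mind the look-alikes: they are no part of the job. Of the things that look like the part that bears green_center, take the one that is nearest to the robot's base at the start.

How it is judged:
On the way:
1. the blue block is in the magazine, pushed down to or beyond the first latched position (x of blue_center in the frame of latch_plane between -0.005 and 0.005 m and y of blue_center in the frame of latch_plane between -0.005 and 0.005 m and z of blue_center in the frame of latch_plane between -0.048 and -0.01 m), for 0.2 s.
At the end, for the whole second after the job is handed in: Green centre 13 mm and blue centre 39 mm below the catches' underside along the channel (at most 3 mm higher, 5 mm lower), both within 5 mm of the centre line in x and y and square within 0.12 rad, both catches under 2 mm, blocks at rest and released (x of blue_center in the frame of latch_plane between -0.005 and 0.005 m and y of blue_center in the frame of latch_plane between -0.005 and 0.005 m and z of blue_center in the frame of latch_plane between -0.044 and -0.036 m and x of green_center in the frame of latch_plane between -0.005 and 0.005 m and y of green_center in the frame of latch_plane between -0.005 and 0.005 m and z of green_center in the frame of latch_plane between -0.018 and -0.01 m and value of joint each of catch_near, catch_far below 0.002 m and angle between the z axis of each of blue_center, green_center and the z axis of latch_plane, either way round below 0.12 rad and velocity of joint follower between -0.01 and 0.01 m/s); the robot touches nothing.
It fails at once if the purple block, brush or loupe is moved by more than 20 mm (distance of any of purple_center, brush_mid, loupe_mid from where it was at the start of the episode above 0.02 m).
It also fails if it takes over 58 s, if anything falls off the work surface, if the arm or the gripper's body presses on something with over 40 N, if the wrist force passes 120 N, or if a joint passes its speed limit or range.

## Robot

A 6-joint arm with a two-finger parallel gripper is mounted at the origin on the work surface. World frame = base frame: x ahead of the robot, y to its left, z up, the work surface at z = 0. Lengths are in m, angles in rad, forces in N, time in s.
With the tool pointing down it reaches from about 0.35 to 0.725 m from the base axis. Payload 6 kg.
Tool frame: the origin (TCP) lies on the centre line of the jaws, within the pads' length; the fingertips stand 25 mm ahead of it and the grasp point (between the pads) lies 6 mm ahead of it; z points along the fingers, y is the line along which they close (so a half turn about z gives the same grasp; the last joint's range is limited). The gripper opens to 85 mm and grips with 20 to 120 N. Pads are 22 mm wide; open, the fingers measure 114 mm over their backs; the gripper's body (76 mm by 85 mm) begins 54 mm behind the grasp point. The pads swing forward as they close: fully open they stand 13 mm farther back than shut.
Start: joints at [1.678, 0.04, 0.085, 0, -1.615, -0.334], TCP at [0.135, 0.585, 0.22] pointing down, gripper open.
Joint ranges: [-2.56, 2.56], [-1.29, 2.01], [-1.08, 1.49], [-3.29, 1.98], [-2.81, -0.18], [-2.99, 2.99]. Speed limits (rad/s): [2.57, 2.57, 3.01, 3.14, 3.14, 3.14].

## Interface

Orientations are given as a rotation vector (axis times angle).
In Python, from plant import arm gives the robot as it stands.
- The arm moves only by the tool send_rows, never from a script. Its argument "deltas" is a list of rows, each a list of 6 numbers: the shift along the world's x, y, z scaled (see below), then the turn, a rotation vector about the world's x, y, z scaled (see below). A call has 1 to 12 rows; each row is the pose to reach, as a shift and turn from the pose commanded when the call began; what a row does not reach only later rows make up. The controller multiplies each number of a shift by 0.1 m and each number of a turn by pi/4 rad. A row lasts 1/10 s, in which the tool goes at most 50 mm and 8.59 degrees, less where a joint would pass 70% of its speed; a pose out of reach is approached as far as the arm can. A call with a number of a shift or a turn outside -1 to 1 is refused whole. A call with a gripper value outside its range is refused whole. "grip" is the opening, from -1 (shut) to 1 (fully open), set as the call begins (left out, the last holds). The fingers move at their own pace and stop on an object; the grip force is fixed at half the most. Time passes only in rows, so rows that repeat a pose let the fingers close. It gives the time, the measured TCP pose, the force, the opening and the grip force at its end, in the units of the state.
- arm.sense(): the state, without advancing time (a new reading comes with each control period).
- arm.get_image(name): name is "scene" or "top" or "wrist"; returns the picture (420x560x3 uint8, blue, green, red); there is no depth.
- arm.get_calibration(name): a dict with "fx", "fy", "cx", "cy" (pixels), "origin" and "attitude" of the camera in the world. Camera axes: x right, y down, z forward; pixel columns grow to the right and rows downward; lengths in m; the calibration is good to about 2 mm. A picture is of the moment at which its call begins: read the wrist's pose just before it. get_calibration takes no time and is no camera call; for the wrist camera it gives the pose at the moment of the call.
- arm.sign_off(): hands the job in; it is judged then, once.
The state is a dict: "time": time; "joint_positions": joint angles; "dq": joint speeds; "joint_torque": joint torques, N m; "tcp_pos": TCP position; "ee_rot": TCP orientation; "force": force on the tool from outside, world axes, zero at the start; "torque": the same for the moment, N m; "opening": finger opening in m; "gripper_force": force on a finger pad.
Only numpy, scipy, OpenCV 4.12 (cv2) and the standard library are available. Lean on these libraries where they do the work, as an engineer would, in place of code of your own. Each camera call takes 0.05 s, during which the arm holds its last target. There are 200 camera calls.

## Working session

There is one attempt and no reset: what is moved stays moved. The work goes in short steps, Python scripts to look and compute and a tool call to move; the robot and the scene stay as the last step left them, time stands still between calls to the robot, and variables do not carry over. Pictures are saved under pics/ and viewed, at most 10 in all, crops included, and the job is handed in when it is done.

Besides the shell and the picture viewer there is one more tool, called after "Emit:" by a JSON object that holds its "api" and its "payload". send_rows: Moves the arm, as the interface text tells. Its arguments: {"type":"object","properties":{"deltas":{"type":"array","items":{"type":"array","items":{"type":"number","minimum":-1,"maximum":1}}},"grip":{"type":"number"}},"required":["deltas"]}

```bash
mkdir -p pics; ls; python3 - <<'E'
from plant import arm
import cv2,numpy as np
s=arm.sense();print(s['time'],s['tcp_pos'],s['ee_rot'],s['opening'])
for n in('scene','top'):
    cv2.imwrite(f'pics/{n}0.png',arm.get_image(n));c=arm.get_calibration(n);print(n,c)
E
```

```text
pics
0.0 [0.13471863 0.58431221 0.21944624] [ 3.11960752e+00 -3.55157663e-01 -1.33886770e-04] 0.08595206434166472
scene {'fx': 464.74018067915785, 'fy': 464.74018067915785, 'cx': 280.80200535875935, 'cy': 204.82868582995803, 'origin': array([1.0507747 , 0.0183152 , 0.83333764]), 'attitude': array([-1.93280578, -1.79700687,  0.55388376])}
top {'fx': 495.784255786661, 'fy': 495.784255786661, 'cx': 283.6950413562937, 'cy': 209.79248277674728, 'origin': array([0.39132717, 0.05051692, 1.25094239]), 'attitude': array([-2.18702395,  2.15352351, -0.14107617])}
```

View pics/scene0.png

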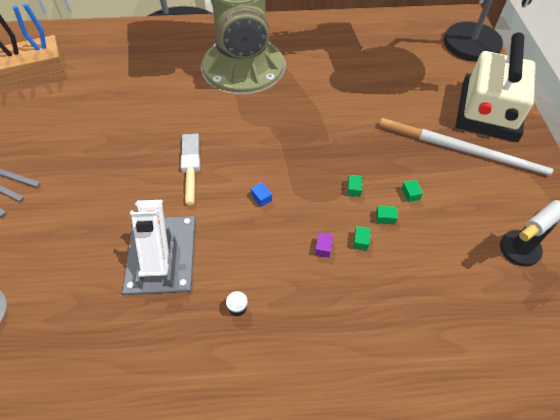

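View pics/top0.png

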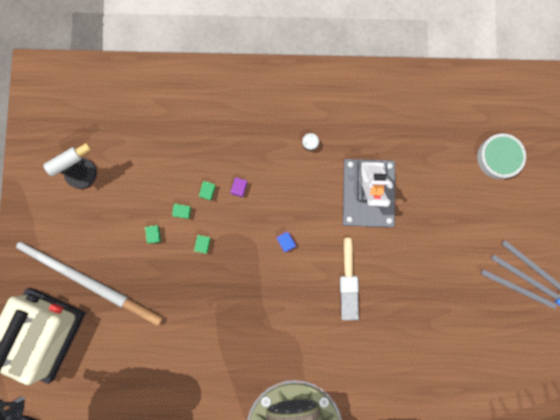

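The pictures show the blue block at top (286,242) and scene (262,194). There are four green blocks, and the one nearest the base is at top (202,244). Purple is at (239,187), and the magazine is around (375,188) in top and (150,240) in scene. Next I measure these and zoom in on the magazine.

```bash
cat > h.py <<'E'
import numpy as np,cv2
from scipy.spatial.transform import Rotation as R
def ray(c,u,v):
    d=R.from_rotvec(c['attitude']).apply([(u-c['cx'])/c['fx'],(v-c['cy'])/c['fy'],1.]);return np.array(c['origin']),d
def plane(c,u,v,z):
    o,d=ray(c,u,v);return o+d*(z-o[2])/d[2]
def proj(c,p):
    q=R.from_rotvec(c['attitude']).inv().apply(np.array(p)-c['origin']);return c['fx']*q[...,0]/q[...,2]+c['cx'],c['fy']*q[...,1]/q[...,2]+c['cy']
def two(c1,p1,c2,p2):
    A=[];b=[]
    for c,p in((c1,p1),(c2,p2)):
        o,d=ray(c,*p);d/=np.linalg.norm(d);P=np.eye(3)-np.outer(d,d);A.append(P);b.append(P@o)
    x,r,_,_=np.linalg.lstsq(np.vstack(A),np.hstack(b),rcond=None);return x,np.sqrt(r)
HUE={'blue':(108,122),'green':(60,85),'purple':(135,160),'orange':(5,17)}
def blobs(im,col,amin=40,smin=150,vmin=60):
    h=cv2.cvtColor(im,cv2.COLOR_BGR2HSV);lo,hi=HUE[col]
    m=cv2.inRange(h,(lo,smin,vmin),(hi,255,255))
    cs,_=cv2.findContours(m,cv2.RETR_EXTERNAL,cv2.CHAIN_APPROX_NONE)
    return [(cv2.contourArea(k),cv2.minAreaRect(k),k) for k in cs if cv2.contourArea(k)>amin]
E
python3 - <<'E'
from plant import arm
from h import *
for n in('top','scene'):
    im=cv2.imread(f'pics/{n}0.png');c=arm.get_calibration(n)
    for col in('blue','green','purple'):
        for a,r,k in blobs(im,col):
            M=cv2.moments(k);u,v=M['m10']/M['m00'],M['m01']/M['m00']
            b=cv2.boxPoints(r);W=np.array([plane(c,*p,.02)[:2] for p in b]);e=[W[1]-W[0],W[2]-W[1]]
            e=max(e,key=np.linalg.norm)
            print(n,col,a,np.round((u,v)),np.round(plane(c,u,v,.022 if n=='top' else .015),3),'long',np.round(np.linalg.norm(e),3),round(np.degrees(np.arctan2(e[1],e[0]))))
a=cv2.resize(cv2.imread('pics/top0.png')[145:240,330:410],None,fx=5,fy=5,interpolation=cv2.INTER_CUBIC)
b=cv2.resize(cv2.imread('pics/scene0.png')[190:300,110:205],None,fx=4.3,fy=4.3,interpolation=cv2.INTER_CUBIC)
o=np.zeros((480,800,3),np.uint8);h=min(480,a.shape[0]);o[:h,:400]=a[:h];h=min(480,b.shape[0]);o[:h,400:]=b[:h,:400]
cv2.imwrite('pics/mag.png',o)
E
```

```text
top blue 131.5 [286. 242.] [0.453 0.025 0.022] long 0.035 -153
scene blue 273.5 [261. 194.] [0.455 0.026 0.015] long 0.053 25
scene green 278.0 [362. 238.] [0.58  0.225 0.015] long 0.052 165
scene green 297.0 [386. 215.] [0.527 0.287 0.015] long 0.043 -12
scene green 285.0 [412. 191.] [0.469 0.355 0.015] long 0.053 -5
scene green 236.0 [354. 186.] [0.447 0.232 0.015] long 0.055 -10
scene purple 250.5 [324. 245.] [0.591 0.145 0.015] long 0.049 165
```

View pics/mag.png

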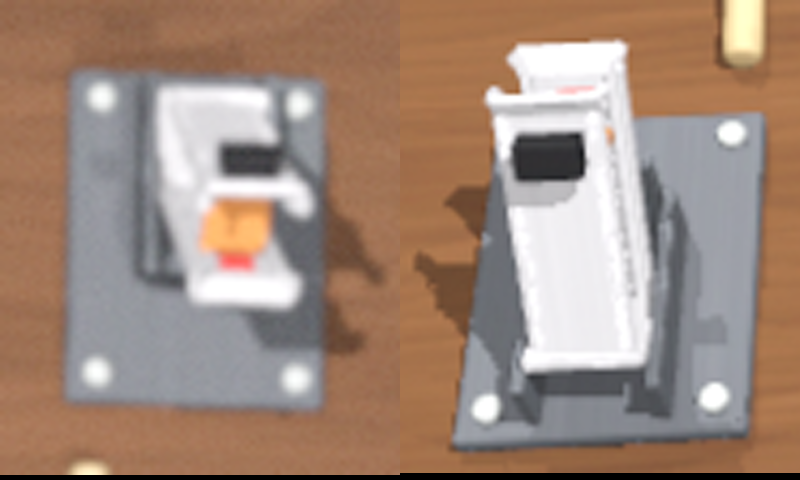

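Left crop (top) shows the magazine leaning toward the robot, with the far lip at about crop (205–310,190) and the near lip at about (190–300,290). Orange and red show inside it. The right crop (scene) shows the same lips at about (490–607,95) and (515–627,48). I'll move above blue first, where the wrist camera can refine the pose.

Emit:
{"api": "send_rows", "payload": {"deltas": [[0.53,-0.93,0,0,0,0.148],[0.53,-0.93,0,0,0,0.148],[0.53,-0.93,0,0,0,0.148]], "grip": 1}}

```text
time: 0.4
tcp_pos: [0.1897, 0.4888, 0.2212]
ee_rot: [-3.136, 0.176, -0.001]
force: [0.8, -0.4, 1.0]
opening: 0.0853
gripper_force: 0.0
```

Emit:
{"api": "send_rows", "payload": {"deltas": [[0.53,-0.93,0,0,0,0.148],[0.53,-0.93,0,0,0,0.148],[0.53,-0.93,0,0,0,0.148]]}}

```text
time: 0.7
tcp_pos: [0.2425, 0.3959, 0.2214]
ee_rot: [-3.14, -0.005, -0.001]
force: [0.2, -0.1, 0.2]
opening: 0.0858
gripper_force: 0.0
```

Emit:
{"api": "send_rows", "payload": {"deltas": [[0.53,-0.93,0,0,0,0.148],[0.53,-0.93,0,0,0,0.148],[0.53,-0.93,0,0,0,0.148]]}}

```text
time: 1.0
tcp_pos: [0.2953, 0.303, 0.2212]
ee_rot: [-3.135, -0.186, -0.002]
force: [0.3, 0.8, 0.0]
opening: 0.0855
gripper_force: 0.0
```

Emit:
{"api": "send_rows", "payload": {"deltas": [[0.53,-0.93,0,0,0,0.148],[0.53,-0.93,0,0,0,0.148],[0.53,-0.93,0,0,0,0.148]]}}

```text
time: 1.3
tcp_pos: [0.3483, 0.2099, 0.2209]
ee_rot: [3.12, 0.367, 0.001]
force: [0.3, 0.6, -0.4]
opening: 0.0855
gripper_force: 0.0
```

Emit:
{"api": "send_rows", "payload": {"deltas": [[0.53,-0.93,0,0,0,0.148],[0.53,-0.93,0,0,0,0.148],[0.53,-0.93,0,0,0,0.148],[0.53,-0.93,0,0,0,0.148]]}}

```text
time: 1.7
tcp_pos: [0.4004, 0.1189, 0.22]
ee_rot: [3.093, 0.548, -0.001]
force: [0.2, 0.2, -0.4]
opening: 0.0856
gripper_force: 0.0
```

```bash
python3 - <<'E'
from plant import arm
from h import *
s=arm.sense();print(s['time'],s['tcp_pos'],s['ee_rot'],s['joint_positions'],s['force'])
c=arm.get_calibration('wrist');im=arm.get_image('wrist');print(c)
cv2.imwrite('pics/w1.png',im)
for col in('blue','green','purple'):
  for a,r,k in blobs(im,col,150):
    print(col,a,r, [plane(c,*p,.026).round(4) for p in cv2.boxPoints(r)])
E
```

```text
1.7 [0.40037654 0.11889315 0.22002517] [ 3.09307247e+00  5.48109520e-01 -1.37313945e-03] [ 7.78280383e-01 -4.62800305e-01 -3.42934264e-01 -2.24518010e-04
 -1.69157032e+00  1.14325869e+00] [ 0.15301696  0.1508832  -0.41369493]
{'fx': 355.33019917916346, 'fy': 355.33019917916346, 'cx': 279.80414078529924, 'cy': 208.94783288315196, 'origin': array([0.47871032, 0.14735407, 0.3739317 ]), 'attitude': array([ 2.34749587, -1.64010446, -0.26813543])}
blue 1418.5 ((383.2953186035156, 155.5211639404297), (43.83503723144531, 35.60310363769531), 84.0938491821289) [array([0.4669, 0.0571, 0.026 ]), array([0.4818, 0.0265, 0.026 ]), array([0.4446, 0.0032, 0.026 ]), array([0.429 , 0.0349, 0.026 ])]
green 1572.0 ((181.60000610351562, 90.30000305175781), (38.013153076171875, 45.615787506103516), 26.56505012512207) [array([0.4277, 0.2539, 0.026 ]), array([0.4687, 0.245 , 0.026 ]), array([0.4654, 0.212 , 0.026 ]), array([0.4236, 0.2199, 0.026 ])]
green 1869.5 ((56.5, 22.0), (44.0, 49.0), 90.0) [array([0.4739, 0.3732, 0.026 ]), array([0.4885, 0.3335, 0.026 ]), array([0.4538, 0.3274, 0.026 ]), array([0.4388, 0.3685, 0.026 ])]
```

View pics/w1.png

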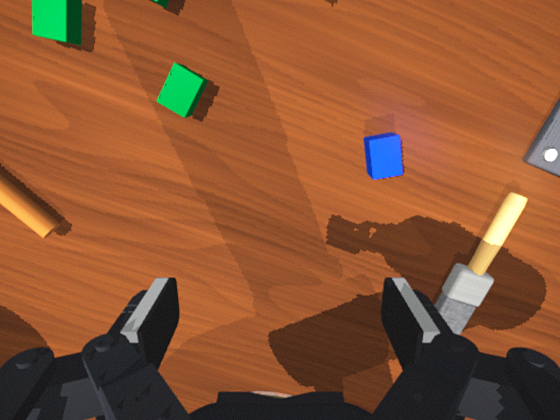

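The wrist view shows blue at (383,155) and the nearest green at (181,90). I refine both using only the brighter top faces, since they sit nicely in this frame.

```bash
cat >> h.py <<'E'
def topface(im,c,col,u,v,z=.026):
    a,r,k=min(blobs(im,col,150),key=lambda t:np.hypot(t[1][0][0]-u,t[1][0][1]-v))
    m=np.zeros(im.shape[:2],np.uint8);cv2.drawContours(m,[k],-1,255,-1)
    g=im.max(2);t,_=cv2.threshold(g[m>0].reshape(-1,1),0,255,cv2.THRESH_OTSU)
    m2=cv2.morphologyEx(((m>0)&(g>t)).astype(np.uint8),cv2.MORPH_OPEN,np.ones((3,3)))
    k=max(cv2.findContours(m2,0,1)[0],key=cv2.contourArea)
    W=np.array([plane(c,*p[0],z)[:2] for p in k]).astype(np.float32)*1000
    q=cv2.minAreaRect(W);b=cv2.boxPoints(q);e=max([b[1]-b[0],b[2]-b[1]],key=np.linalg.norm)
    return np.array(q[0])/1000,q[1],np.degrees(np.arctan(e[1]/e[0])),t
E
python3 - <<'E'
from plant import arm
from h import *
im=cv2.imread('pics/w1.png');c=arm.get_calibration('wrist')
print(topface(im,c,'blue',383,155));print(topface(im,c,'green',181,90))
E
```

```text
(array([0.45499203, 0.02898703]), (40.09151840209961, 30.168865203857422), np.float32(30.565262), 208.0)
(array([0.4454328 , 0.23608887]), (29.273962020874023, 39.536415100097656), np.float32(-10.795055), 136.0)
```

Emit:
{"api": "send_rows", "payload": {"deltas": [[0.55,-0.9,-0.9,0,0,0.233],[0.55,-0.9,-0.9,0,0,0.233],[0.55,-0.9,-0.9,0,0,0.233],[0.55,-0.9,-0.9,0,0,0.233],[0.55,-0.9,-0.9,0,0,0.233]]}}

```text
time: 2.25
tcp_pos: [0.4546, 0.0304, 0.1298]
ee_rot: [3.028, 0.834, -0.003]
force: [-0.4, 1.2, 1.5]
opening: 0.0853
gripper_force: 0.0
```

```bash
python3 - <<'E'
from plant import arm
from h import *
s=arm.sense();print(s['time'],s['tcp_pos'],s['ee_rot'])
c=arm.get_calibration('wrist');im=arm.get_image('wrist');cv2.imwrite('pics/w2.png',im);print(im.shape, c['origin'])
for a,r,k in blobs(im,'blue',150): print(a,r);print(topface(im,c,'blue',*r[0]))
E
```

```text
2.25 [0.45463329 0.03038191 0.1298255 ] [ 3.02842902e+00  8.33776658e-01 -2.60207060e-03]
(420, 560, 3) [0.52652347 0.07264424 0.28364302]
1602.5 ((282.5, 201.5), (55.0, 39.0), 90.0)
(array([0.45747934, 0.02776381]), (35.22911834716797, 27.46607780456543), np.float32(30.09943), 213.0)
```

Emit:
{"api": "send_rows", "payload": {"deltas": [[0.01,-0.02,-0.5,0,0,0],[0.01,-0.02,-0.9,0,0,0],[0.01,-0.02,-1.0,0,0,0],[0.01,-0.02,-1.0,0,0,0],[0.01,-0.02,-1.0,0,0,0]]}}

```text
time: 2.8
tcp_pos: [0.4575, 0.0287, 0.0334]
ee_rot: [3.028, 0.836, 0.006]
force: [0.0, -0.1, -0.5]
opening: 0.0851
gripper_force: 0.0
```

Emit:
{"api": "send_rows", "payload": {"deltas": [[0,0,-0.01,0,0,0],[0,0,-0.01,0,0,0],[0,0,-0.01,0,0,0],[0,0,-0.01,0,0,0],[0,0,-0.01,0,0,0],[0,0,-0.01,0,0,0],[0,0,-0.01,0,0,0],[0,0,-0.01,0,0,0]], "grip": -1}}

```text
time: 3.6
tcp_pos: [0.4559, 0.0276, 0.0294]
ee_rot: [3.029, 0.834, -0.0]
force: [1.1, -0.4, 0.6]
opening: -0.0002
gripper_force: 0.0
```

Emit:
{"api": "send_rows", "payload": {"deltas": [[0,0,0.5,0,0,0],[0,0,1,0,0,0],[0,0,1,0,0,0],[0,0,1,0,0,0]]}}

```text
time: 4.0
tcp_pos: [0.4565, 0.028, 0.1309]
ee_rot: [-3.028, -0.834, -0.005]
force: [0.0, -0.4, -2.3]
opening: 0.0001
gripper_force: 0.0
```

Emit:
{"api": "send_rows", "payload": {"deltas": [[0,0,0.5,0,0,-0.3],[0,0,1,0,0,-0.6],[0,0,1,0,0,-0.7],[0,0,1,0,0,-0.7],[0,0,1,0,0,-0.7]]}}

```text
time: 4.5
tcp_pos: [0.4555, 0.0277, 0.2282]
ee_rot: [3.141, -0.021, -0.003]
force: [0.5, 0.4, -1.3]
opening: -0.0002
gripper_force: 0.0
```

The fingers closed to 0, so the grasp missed. I take a look.

```bash
python3 - <<'E'
from plant import arm
from h import *
s=arm.sense();print(s['time'],s['tcp_pos'],s['ee_rot'])
c=arm.get_calibration('wrist');im=arm.get_image('wrist');cv2.imwrite('pics/w3.png',im);print(c['origin'])
for a,r,k in blobs(im,'blue',150): print(a,r);print(topface(im,c,'blue',*r[0]))
o=np.hstack([cv2.resize(im,(400,300)),cv2.resize(cv2.imread('pics/w2.png'),(400,300))])
ct=arm.get_calibration('top');t=arm.get_image('top');cv2.imwrite('pics/t3.png',t)
for a,r,k in blobs(t,'blue',40):print('top',r,plane(ct,*r[0],.022))
cv2.imwrite('pics/m3.png',np.vstack([o,np.hstack([cv2.resize(t[140:300,200:420],(400,291)),np.zeros((291,400,3),np.uint8)])]))
E
```

```text
4.5 [0.45552991 0.02767428 0.22818416] [ 3.14099126e+00 -2.05522403e-02 -3.13798619e-03]
[0.53900773 0.02703772 0.38199623]
1152.5 ((279.82354736328125, 173.70587158203125), (41.15966033935547, 30.526748657226562), 59.03623962402344)
(array([0.45531915, 0.02773522]), (40.236488342285156, 29.888614654541016), np.float32(30.327072), 204.0)
```

View pics/m3.png

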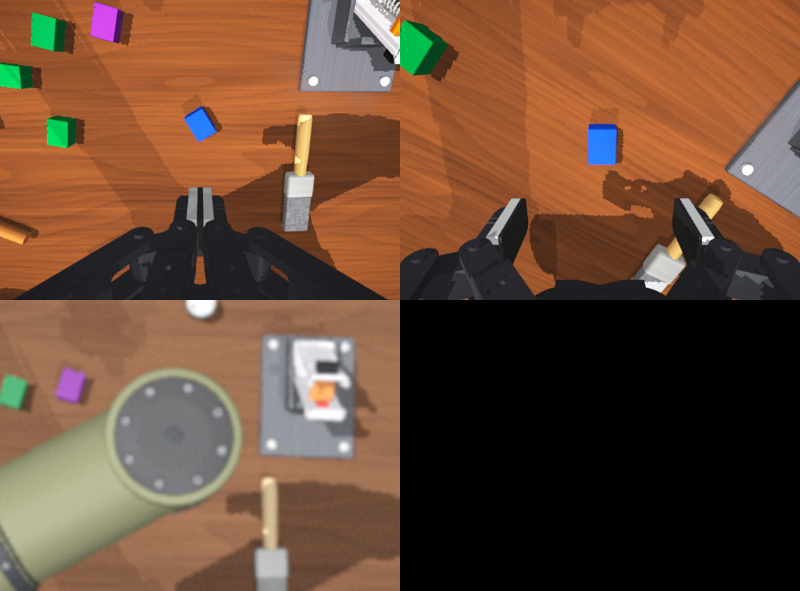

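```bash
python3 - <<'E'
from plant import arm
from h import *
s=arm.sense();c=arm.get_calibration('wrist');p=np.array(s['tcp_pos']);Z=R.from_rotvec(s['ee_rot']).as_matrix()[:,2]
print(s['time'],R.from_rotvec(c['attitude']).as_matrix().round(3))
for d in(-.06,-.03,-.02,0,.006,.025,.05):print(d,proj(c,p+Z*d))
E
```

```text
4.6 [[-0.009 -0.948 -0.32 ]
 [-1.     0.009  0.002]
 [ 0.001  0.32  -0.948]]
-0.06 (np.float64(280.8274416068809), np.float64(359.66596643741104))
-0.03 (np.float64(280.6238948854805), np.float64(306.36297947794003))
-0.02 (np.float64(280.5728154773174), np.float64(292.98676290966614))
0 (np.float64(280.4875109505648), np.float64(270.6479797261465))
0.006 (np.float64(280.46546185942844), np.float64(264.8739618042414))
0.025 (np.float64(280.40407893119885), np.float64(248.7995519564961))
0.05 (np.float64(280.33864044967976), np.float64(231.66311024394167))
```

```bash
python3 - <<'E'
import cv2
im=cv2.imread('pics/w3.png');cv2.imwrite('pics/c3.png',cv2.resize(im[230:370,200:360],None,fx=4,fy=4))
E
```

```text
(no output)
```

View pics/c3.png

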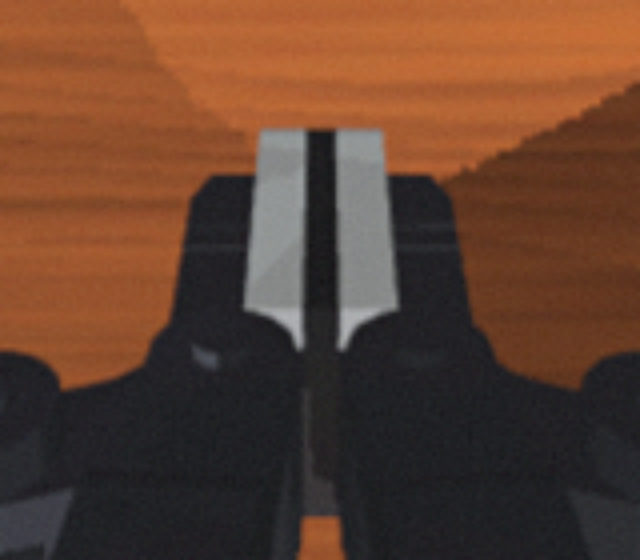

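The fingertip images contradict the stated TCP. Their pixels and the 206 px separation when open put the shut tips about 13 mm behind the reported TCP, where 25 mm ahead was stated. That means I closed above the block, which hasn't moved. I'll confirm with a gentle touch of the shut fingers on bare bench.

Emit:
{"api": "send_rows", "payload": {"deltas": [[0,0.4,-0.5,0,0,0],[0,0.8,-1.0,0,0,0],[0,0.8,-1.0,0,0,0],[0,0.8,-1.0,0,0,0]]}}

```text
time: 5.0
tcp_pos: [0.4536, 0.1081, 0.1246]
ee_rot: [3.138, -0.012, -0.011]
force: [-0.0, 0.2, 1.1]
opening: 0.0002
gripper_force: 0.0
```

Emit:
{"api": "send_rows", "payload": {"deltas": [[0,0,-0.4,0,0,0],[0,0,-0.8,0,0,0],[0,0,-1.0,0,0,0],[0,0,-1.0,0,0,0],[0,0,-1.0,0,0,0]]}}

```text
time: 5.5
tcp_pos: [0.4567, 0.1073, 0.031]
ee_rot: [3.141, -0.018, 0.003]
force: [-0.4, 0.3, 1.4]
opening: -0.0001
gripper_force: 0.0
```

Emit:
{"api": "send_rows", "payload": {"deltas": [[0,0,-0.1,0,0,0],[0,0,-0.2,0,0,0],[0,0,-0.25,0,0,0],[0,0,-0.25,0,0,0]]}}

```text
time: 5.9
tcp_pos: [0.4554, 0.1073, 0.0035]
ee_rot: [3.141, -0.019, -0.002]
force: [-0.1, 0.1, -0.6]
opening: -0.0002
gripper_force: 0.0
```

Emit:
{"api": "send_rows", "payload": {"deltas": [[0,0,-0.06,0,0,0],[0,0,-0.1,0,0,0],[0,0,-0.1,0,0,0]]}}

```text
time: 6.2
tcp_pos: [0.4555, 0.1074, -0.0062]
ee_rot: [3.141, -0.019, -0.002]
force: [-0.2, -0.5, -0.2]
opening: 0.0003
gripper_force: 0.0
```

Emit:
{"api": "send_rows", "payload": {"deltas": [[0,0,-0.03,0,0,0],[0,0,-0.03,0,0,0]]}}

```text
time: 6.4
tcp_pos: [0.4557, 0.1076, -0.0088]
ee_rot: [3.141, -0.019, -0.001]
force: [-1.1, 0.7, 0.5]
opening: 0.0003
gripper_force: 0.0
```

Emit:
{"api": "send_rows", "payload": {"deltas": [[0,0,-0.02,0,0,0],[0,0,-0.02,0,0,0]]}}

```text
time: 6.6
tcp_pos: [0.456, 0.1076, -0.0105]
ee_rot: [3.141, -0.019, 0.0]
force: [-0.1, 0.4, 0.2]
opening: 0.0001
gripper_force: 0.0
```

Emit:
{"api": "send_rows", "payload": {"deltas": [[0,0,-0.02,0,0,0],[0,0,-0.02,0,0,0]]}}

```text
time: 6.8
tcp_pos: [0.4561, 0.1077, -0.0107]
ee_rot: [3.141, -0.019, 0.001]
force: [-7.7, -1.1, 12.5]
opening: -0.0001
gripper_force: 6.2
```

Emit:
{"api": "send_rows", "payload": {"deltas": [[0,0,-0.02,0,0,0],[0,0,-0.02,0,0,0]]}}

```text
time: 7.0
tcp_pos: [0.4562, 0.1077, -0.0108]
ee_rot: [3.14, -0.018, 0.001]
force: [-16.4, -1.5, 25.8]
opening: -0.0001
gripper_force: 13.0
```

Contact came at reported TCP z ≈ −0.0106, so the tips lie 10.6 mm behind the reported TCP and the whole tool is 35.6 mm short of nominal. With that corrected, I regrasp blue.

Emit:
{"api": "send_rows", "payload": {"deltas": [[0,0,0.5,0,0,0],[0,-0.2,0.8,0,0,0.19],[0,-0.5,0.8,0,0,0.38],[0,-0.8,0.8,0,0,0.57],[0,-0.8,0.8,0,0,0.689],[0,-0.8,0.8,0,0,0.689],[0,-0.8,0.8,0,0,0.689]], "grip": 1}}

```text
time: 7.7
tcp_pos: [0.4559, 0.0277, 0.0655]
ee_rot: [3.033, 0.817, 0.0]
force: [1.1, -0.2, -0.0]
opening: 0.0853
gripper_force: 0.0
```

```bash
python3 - <<'E'
from plant import arm
from h import *
s=arm.sense();a=s['ee_rot'];print(s['tcp_pos'],s['opening'],np.degrees(2*np.arctan2(a[1],a[0])))
E
```

```text
[0.45592884 0.0277407  0.06548001] 0.0853106034513065 30.143918395865033
```

Emit:
{"api": "send_rows", "payload": {"deltas": [[0,0,-0.4,0,0,0],[0,0,-0.65,0,0,0],[0,0,-0.74,0,0,0],[0,0,-0.74,0,0,0],[0,0,-0.74,0,0,0]]}}

```text
time: 8.2
tcp_pos: [0.4568, 0.028, -0.0071]
ee_rot: [3.032, 0.821, 0.003]
force: [0.5, 0.3, 0.3]
opening: 0.0854
gripper_force: 0.0
```

Emit:
{"api": "send_rows", "payload": {"deltas": [[0,0,0,0,0,0],[0,0,0,0,0,0],[0,0,0,0,0,0],[0,0,0,0,0,0],[0,0,0,0,0,0],[0,0,0,0,0,0]], "grip": -1}}

```text
time: 8.8
tcp_pos: [0.4564, 0.0277, -0.0079]
ee_rot: [3.032, 0.821, 0.002]
force: [-0.3, 0.8, 4.5]
opening: 0.0287
gripper_force: 60.0
```

Blue is gripped: opening 28.7 mm at 60 N. I lift it, move toward the magazine and triangulate the mouth.

Emit:
{"api": "send_rows", "payload": {"deltas": [[0,0,0.5,0,0,0],[0,0,1,0,0,0],[0,0,1,0,0,0],[0,0,1,0,0,0]]}}

```text
time: 9.2
tcp_pos: [0.4563, 0.028, 0.0923]
ee_rot: [-3.032, -0.82, -0.003]
force: [0.3, 0.2, -1.4]
opening: 0.0289
gripper_force: 59.5
```

Emit:
{"api": "send_rows", "payload": {"deltas": [[0,-0.3,0.5,0,0,-0.19],[-0.2,-0.6,1,0,0,-0.38],[-0.4,-0.9,1,0,0,-0.57],[-0.4,-1,1,0,0,-0.675],[-0.4,-1,1,0,0,-0.675],[-0.4,-1,1,0,0,-0.675]]}}

```text
time: 9.8
tcp_pos: [0.4154, -0.0722, 0.1897]
ee_rot: [3.141, -0.0, -0.004]
force: [0.3, -0.2, -1.0]
opening: 0.0291
gripper_force: 59.5
```

```bash
python3 - <<'E'
from plant import arm
from h import *
ct,cs=arm.get_calibration('top'),arm.get_calibration('scene')
print('near rim',two(ct,(379,202.6),cs,(149.8,200.9)));print('far rim',two(ct,(381.6,183),cs,(144.7,212.1)))
for p in((101,97),(299,104),(96,372),(296,379)):print('bolt top',plane(ct,330+p[0]/5,145+p[1]/5,.012).round(4))
for p in((331,133),(313,397),(85,408)):print('bolt sc',plane(cs,110+p[0]/4.3,190+p[1]/4.3,.012).round(4))
s=arm.sense();print(s['tcp_pos'],s['ee_rot'],s['opening'],s['time'])
c=arm.get_calibration('wrist');print(c)
im=arm.get_image('wrist');cv2.imwrite('pics/w4.png',im)
E
```

```text
near rim (array([ 0.5395843 , -0.18296329,  0.12942861]), array([0.00212135]))
far rim (array([ 0.58082823, -0.18350511,  0.15374299]), array([0.00289617]))
bolt top [ 0.6522 -0.1362  0.012 ]
bolt top [ 0.6504 -0.2374  0.012 ]
bolt top [ 0.5114 -0.1336  0.012 ]
bolt top [ 0.5095 -0.2345  0.012 ]
bolt sc [ 0.5116 -0.1328  0.012 ]
bolt sc [ 0.6521 -0.1353  0.012 ]
bolt sc [ 0.6502 -0.2362  0.012 ]
[ 0.41536114 -0.07224754  0.18968584] [ 3.14148673e+00 -2.56638192e-04 -4.45052760e-03] 0.029106147583152244 9.8
{'fx': 355.33019917916346, 'fy': 355.33019917916346, 'cx': 279.80414078529924, 'cy': 208.94783288315196, 'origin': array([ 0.49897344, -0.07189631,  0.34344608]), 'attitude': array([ 2.04513916, -2.04465085, -0.33621344])}
```

View pics/w4.png

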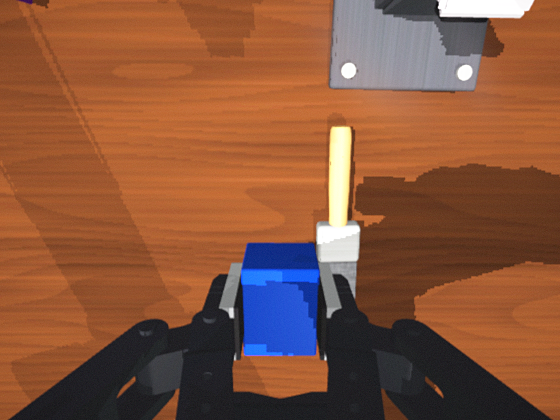

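The held block sits square between the pads at about (282,300). The bolts give a yaw of −1.0°. The rim midpoint (0.560,−0.183,0.1416) matches the expected flare-top height, so latch_plane ≈ (0.575,−0.184,0.118). I tilt the tool and hover over the mouth.

Emit:
{"api": "send_rows", "payload": {"deltas": [[0.3,-0.3,0.33,-0.002,-0.18,-0.006],[0.6,-0.6,0.33,-0.003,-0.36,-0.011],[0.946,-0.9,0.33,-0.005,-0.54,-0.017],[0.946,-1,0.33,-0.006,-0.711,-0.022],[0.946,-1,0.33,-0.006,-0.711,-0.022],[0.946,-1,0.33,-0.006,-0.711,-0.022]]}}

```text
time: 10.45
tcp_pos: [0.5099, -0.172, 0.2235]
ee_rot: [3.016, -0.027, 0.862]
force: [0.1, -0.4, 0.4]
opening: 0.0288
gripper_force: 59.6
```

Emit:
{"api": "send_rows", "payload": {"deltas": [[0.18,-0.11,-0.28,0,0,0],[0.36,-0.11,-0.57,0,0,0],[0.36,-0.11,-0.57,0,0,0],[0.36,-0.11,-0.57,0,0,0]]}}

```text
time: 10.85
tcp_pos: [0.5472, -0.1827, 0.1673]
ee_rot: [3.016, -0.026, 0.861]
force: [0.2, 0.2, 0.5]
opening: 0.0289
gripper_force: 59.6
```

```bash
python3 - <<'E'
from plant import arm
from h import *
s=arm.sense();c=arm.get_calibration('wrist');im=arm.get_image('wrist');cv2.imwrite('pics/w5.png',im)
print(s['time'],s['tcp_pos'],s['ee_rot'],s['opening'],s['joint_positions'].round(2));print(R.from_rotvec(s['ee_rot']).as_matrix().round(3));print(c)
M=R.from_euler('zy',[-1,-32],degrees=True).as_matrix();L=np.array([.575,-.1836,.1179])
im=im.copy()
for q in((21,16.25,18),(-21,16.25,18),(21,-16.25,18),(-21,-16.25,18),(16,0,0),(-16,0,0)):
    u,v=proj(c,L+M@(np.array(q)/1000));print(q,u.round(),v.round());cv2.circle(im,(int(u),int(v)),2,(0,255,255),-1)
cv2.imwrite('pics/w5a.png',im)
E
```

```text
10.85 [ 0.5472026  -0.18267108  0.167282  ] [ 3.01635313 -0.02586757  0.86068175] 0.028865958829105122 [ 0.05 -0.53 -0.59  0.04 -0.95  1.49]
[[ 0.849 -0.017  0.528]
 [-0.015 -1.    -0.009]
 [ 0.528  0.    -0.849]]
{'fx': 355.33019917916346, 'fy': 355.33019917916346, 'cx': 279.80414078529924, 'cy': 208.94783288315196, 'origin': array([ 0.53714483, -0.1821052 ,  0.34124083]), 'attitude': array([-2.08137231,  2.11647711, -0.24733082])}
(21, 16.25, 18) 253.0 210.0
(-21, 16.25, 18) 255.0 275.0
(21, -16.25, 18) 310.0 210.0
(-21, -16.25, 18) 308.0 275.0
(16, 0, 0) 281.0 208.0
(-16, 0, 0) 281.0 255.0
```

View pics/w5a.png

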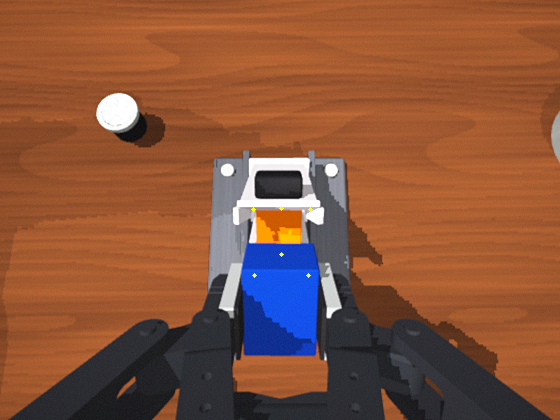

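The projected mouth corners (yellow) fall on the lip. The magazine's centre is at u≈279 and the held block's at u≈280, so they line up within about 0.5 mm sideways. I check the x offset from the lip rows.

```bash
python3 - <<'E'
from plant import arm
from h import *
c=arm.get_calibration('wrist')
M=R.from_euler('zy',[-1,-32],degrees=True).as_matrix();L=np.array([.575,-.1823,.1179])
for q in((21,0,18),(22,0,28),(24,0,28),(26,0,28),(28,0,28),(24,16,28),(24,-16,28)):
    print(q,np.round(proj(c,L+M@(np.array(q)/1000)),1))
im=cv2.imread('pics/w5.png')
print(im[196:216,270].tolist());print([ (u,im[204,u].tolist()) for u in list(range(230,240))+list(range(318,328))])
# block held: bottom-front edge rows and side columns
h=cv2.cvtColor(im,cv2.COLOR_BGR2HSV);m=cv2.inRange(h,(105,120,40),(128,255,255));ys,xs=np.where(m);print('blue',xs.min(),xs.max(),ys.min(),ys.max())
s=arm.sense();T=R.from_rotvec(s['ee_rot']).as_matrix();p=np.array(s['tcp_pos'])
for q in((20,15,-7.9),(20,-15,-7.9),(20,15,-33.9),(20,-15,-33.9),(-20,15,-33.9)):print(q,np.round(proj(c,p+T@(np.array(q)/1000)),1))
print('mag coords of block centre',M.T@(p-.0209*T[:,2]-L)*1000)
E
```

```text
(21, 0, 18) [279.1 211. ]
(22, 0, 28) [279.3 215.2]
(24, 0, 28) [279.3 211.7]
(26, 0, 28) [279.3 208.2]
(28, 0, 28) [279.3 204.7]
(24, 16, 28) [249.8 211.7]
(24, -16, 28) [308.6 211.7]
[[36, 35, 34], [24, 21, 22], [76, 72, 80], [224, 221, 227], [255, 255, 255], [255, 255, 255], [255, 255, 255], [255, 255, 255], [255, 255, 255], [255, 255, 255], [255, 255, 255], [166, 162, 167], [152, 146, 148], [137, 143, 163], [79, 114, 191], [1, 89, 206], [0, 91, 209], [0, 91, 203], [0, 92, 206], [0, 89, 201]]
[(230, [148, 135, 138]), (231, [141, 129, 129]), (232, [142, 131, 132]), (233, [139, 131, 128]), (234, [135, 131, 126]), (235, [129, 121, 118]), (236, [172, 163, 166]), (237, [255, 255, 255]), (238, [255, 255, 255]), (239, [255, 255, 255]), (318, [255, 255, 255]), (319, [255, 255, 255]), (320, [142, 139, 142]), (321, [86, 81, 80]), (322, [89, 83, 84]), (323, [97, 91, 91]), (324, [91, 84, 85]), (325, [91, 88, 84]), (326, [89, 86, 84]), (327, [96, 90, 88])]
blue 241 319 243 355
(20, 15, -7.9) [314.5 240.2]
(20, -15, -7.9) [246.9 240.1]
(20, 15, -33.9) [320.9 268. ]
(20, -15, -33.9) [240.8 268. ]
(-20, 15, -33.9) [317.3 355.3]
mag coords of block centre [ 3.62088728 -0.27956873 78.71097782]
```

```bash
python3 - <<'E'
from plant import arm
from h import *
M=R.from_euler('zy',[-1,-32],degrees=True).as_matrix();L=np.array([.575,-.1823,.1179])
for n,u in(('top',380),('scene',146)):
    c=arm.get_calibration(n);im=cv2.imread(f'pics/{n}0.png')
    for q in((31,0,28),(27,0,28),(23,0,28),(21,0,18),(-21,0,18),(-23,0,28),(-27,0,28),(-31,0,28),(29,22,28),(29,-22,28)):print(n,q,np.round(proj(c,L+M@(np.array(q)/1000)),1))
    r=range(176,212) if n=='top' else range(194,232)
    print([(v,*im[v,u].tolist()) for v in r])
E
```

```text
top (31, 0, 28) [380.8 180.3]
top (27, 0, 28) [380.6 181.9]
top (23, 0, 28) [380.3 183.6]
top (21, 0, 18) [379.4 182.7]
top (-21, 0, 18) [377.2 199.6]
top (-23, 0, 28) [377.9 202.2]
top (-27, 0, 28) [377.7 203.8]
top (-31, 0, 28) [377.5 205.4]
top (29, 22, 28) [370.9 180.8]
top (29, -22, 28) [390.4 181.5]
[(176, 71, 68, 71), (177, 74, 71, 71), (178, 69, 61, 64), (179, 87, 83, 86), (180, 165, 161, 162), (181, 233, 230, 232), (182, 255, 254, 255), (183, 242, 241, 249), (184, 187, 196, 226), (185, 111, 152, 214), (186, 85, 145, 217), (187, 90, 155, 230), (188, 104, 176, 252), (189, 111, 187, 255), (190, 114, 189, 255), (191, 116, 190, 255), (192, 114, 189, 255), (193, 110, 187, 255), (194, 112, 179, 255), (195, 124, 165, 240), (196, 142, 155, 234), (197, 155, 153, 242), (198, 170, 168, 242), (199, 207, 204, 240), (200, 239, 236, 245), (201, 255, 254, 255), (202, 255, 255, 255), (203, 255, 255, 255), (204, 254, 251, 253), (205, 220, 218, 220), (206, 164, 160, 162), (207, 117, 112, 110), (208, 113, 106, 106), (209, 120, 114, 113), (210, 128, 121, 118), (211, 137, 129, 129)]
scene (31, 0, 
[... 410 characters left out ...]
7, 169), (199, 78, 116, 168), (200, 226, 228, 238), (201, 255, 255, 255), (202, 255, 255, 255), (203, 255, 255, 255), (204, 255, 255, 255), (205, 255, 255, 255), (206, 255, 255, 255), (207, 248, 245, 247), (208, 243, 239, 241), (209, 242, 239, 241), (210, 230, 228, 244), (211, 234, 232, 255), (212, 255, 255, 255), (213, 243, 240, 241), (214, 177, 175, 176), (215, 188, 186, 187), (216, 213, 210, 211), (217, 235, 232, 234), (218, 241, 238, 240), (219, 241, 238, 240), (220, 188, 185, 187), (221, 85, 82, 83), (222, 60, 57, 57), (223, 66, 63, 62), (224, 56, 55, 55), (225, 51, 48, 49), (226, 52, 47, 50), (227, 51, 48, 51), (228, 51, 49, 50), (229, 50, 47, 48), (230, 51, 48, 48), (231, 50, 47, 46)]
```

Outer lip edges agree in both fixed views: top rows 180 and 206 against predicted 180.3 and 205.4, scene rows 199.7 and 213.4 exact. The magazine frame is confirmed at (0.575,−0.182,0.118). I lower blue to the mouth with a 2.6 mm x correction.

Emit:
{"api": "send_rows", "payload": {"deltas": [[-0.02,0,-0.014,0,0,0],[0.06,0,-0.15,0,0,0],[0.15,0,-0.28,0,0,0],[0.231,0,-0.419,0,0,0],[0.231,0,-0.419,0,0,0],[0.231,0,-0.419,0,0,0]]}}

```text
time: 11.5
tcp_pos: [0.57, -0.1832, 0.1271]
ee_rot: [3.015, -0.028, 0.867]
force: [0.6, 0.5, 0.6]
opening: 0.0288
gripper_force: 59.6
```

```bash
cat >> h.py <<'E'
MG=R.from_euler('zy',[-1,-32],degrees=True).as_matrix();LP=np.array([.575,-.1823,.1179])
def where(s,dc=-.0209,xo=-.001):
    T=R.from_rotvec(s['ee_rot']).as_matrix();p=np.array(s['tcp_pos'])
    return (MG.T@(p+dc*T[:,2]+xo*T[:,0]-LP)*1000).round(2),(MG.T@np.array(s['force'])).round(1),np.degrees(R.from_matrix(MG.T@T@np.diag([1,-1,-1])).as_rotvec()).round(2),s['opening'],s['time']
E
python3 -c "
from plant import arm
from h import *
print(where(arm.sense()))"
```

```text
(array([-0.37, -0.68, 31.33]), array([0.8, 0.5, 0.2]), array([-0.53, -0.1 ,  0.09]), 0.028829982191419905, 11.5)
```

Emit:
{"api": "send_rows", "payload": {"deltas": [[0.018,0.007,-0.025,0,0,0],[0.035,0.006,-0.055,0,0,0],[0.062,0.006,-0.095,0,0,0],[0.062,0.006,-0.095,0,0,0]]}}

```text
time: 11.9
tcp_pos: [0.5764, -0.1829, 0.1166]
ee_rot: [3.015, -0.029, 0.867]
force: [1.6, -0.7, 2.2]
opening: 0.0286
gripper_force: 60.0
```

Emit:
{"api": "send_rows", "payload": {"deltas": [[0.02,0,-0.034,0,0,0],[0.042,0,-0.068,0,0,0],[0.064,-0.001,-0.102,0,0,0],[0.085,-0.001,-0.136,0,0,0],[0.085,-0.001,-0.136,0,0,0]]}}

```text
time: 12.4
tcp_pos: [0.585, -0.183, 0.1028]
ee_rot: [3.015, -0.028, 0.867]
force: [4.8, -1.3, 2.2]
opening: 0.0287
gripper_force: 59.9
```

```bash
python3 -c "
from plant import arm
from h import *
print(where(arm.sense()))"
```

```text
(array([-0.53, -0.45,  2.75]), array([ 5.2, -1.2, -0.6]), array([-0.54, -0.08,  0.08]), 0.028749767629282125, 12.4)
```

Emit:
{"api": "send_rows", "payload": {"deltas": [[0.03,0,-0.039,0,0,0],[0.057,0,-0.082,0,0,0],[0.082,-0.001,-0.125,0,0,0],[0.111,-0.001,-0.169,0,0,0],[0.111,-0.001,-0.169,0,0,0],[0.111,-0.001,-0.169,0,0,0]]}}

```text
time: 13.0
tcp_pos: [0.5955, -0.1832, 0.0859]
ee_rot: [3.015, -0.029, 0.865]
force: [-2.0, 0.8, 6.5]
opening: 0.0289
gripper_force: 60.8
```

```bash
python3 -c "
from plant import arm
from h import *
print(where(arm.sense()))"
```

```text
(array([ -0.54,  -0.64, -17.11]), array([1.8, 0.8, 6.5]), array([-0.55, -0.01,  0.06]), 0.028923260747477194, 13.0)
```

Emit:
{"api": "send_rows", "payload": {"deltas": [[0.01,0,-0.017,0,0,0],[0.01,0,-0.017,0,0,0]]}}

```text
time: 13.2
tcp_pos: [0.5965, -0.1832, 0.0843]
ee_rot: [3.015, -0.029, 0.865]
force: [-2.8, -0.7, 6.0]
opening: 0.029
gripper_force: 60.9
```

Emit:
{"api": "send_rows", "payload": {"deltas": [[0,0,0,0,0,0],[0,0,0,0,0,0],[0,0,0,0,0,0],[0,0,0,0,0,0]], "grip": 0.15}}

```text
time: 13.6
tcp_pos: [0.596, -0.1829, 0.0829]
ee_rot: [3.016, -0.029, 0.862]
force: [-0.3, 1.1, -0.5]
opening: 0.0493
gripper_force: 0.0
```

Emit:
{"api": "send_rows", "payload": {"deltas": [[-0.1,0,0.16,0,0,0],[-0.25,0,0.4,0,0,0],[-0.5,0,0.8,0,0,0],[-0.5,0,0.8,0,0,0],[-0.5,0,0.8,0,0,0]]}}

```text
time: 14.1
tcp_pos: [0.5466, -0.1829, 0.1657]
ee_rot: [3.014, -0.029, 0.87]
force: [0.1, 0.9, -0.5]
opening: 0.0492
gripper_force: 0.0
```

```bash
python3 - <<'E'
from plant import arm
from h import *
s=arm.sense();print(s['tcp_pos'],s['ee_rot'],s['time'],s['opening'])
c=arm.get_calibration('wrist');im=arm.get_image('wrist');cv2.imwrite('pics/w6.png',im)
o=im[150:330,200:360];cv2.imwrite('pics/c6.png',cv2.resize(o,None,fx=3,fy=3))
h=cv2.cvtColor(im,cv2.COLOR_BGR2HSV)
m=cv2.inRange(h,(105,120,40),(128,255,255));ys,xs=np.where(m);print('blue',len(xs),xs.min(),xs.max(),ys.min(),ys.max())
for q in((20,15,0),(20,-15,0),(-20,15,0),(-20,-15,0),(16,0,0),(-16,0,0)):print(q,np.round(proj(c,LP+MG@(np.array(q)/1000)),1))
E
```

```text
[ 0.54660243 -0.182927    0.16574814] [ 3.01449963 -0.0290821   0.86965398] 14.1 0.04918482971521129
blue 2217 256 302 209 259
(20, 15, 0) [254.3 200.9]
(20, -15, 0) [303.1 200.8]
(-20, 15, 0) [255.6 259.7]
(-20, -15, 0) [301.8 259.6]
(16, 0, 0) [278.7 207. ]
(-16, 0, 0) [278.7 254.1]
```

View pics/c6.png

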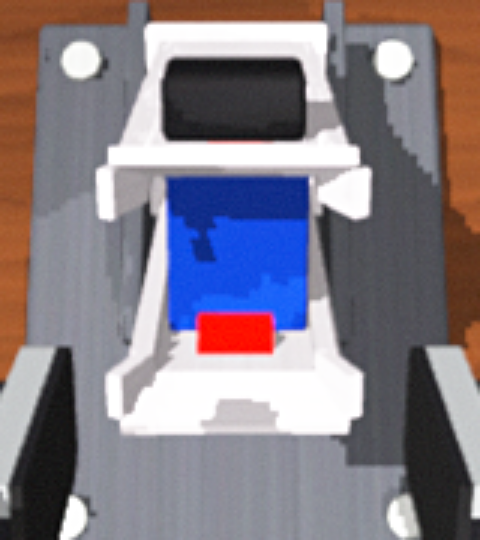

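Blue is seated under the near red catch at crop (235,332), and its top-edge row (259) matches the latch plane exactly. Next I go for the nearest green.

Emit:
{"api": "send_rows", "payload": {"deltas": [[-0.2,0.1,0.32,0.001,0.15,0.004],[-0.4,0.2,0.64,0.003,0.33,0.01],[-0.5,0.5,0.8,0.004,0.51,0.016],[-0.5,0.5,0.8,0.006,0.711,0.022],[-0.5,0.5,0.8,0.006,0.711,0.022]]}}

```text
time: 14.65
tcp_pos: [0.4984, -0.1313, 0.2371]
ee_rot: [-3.141, -0.001, 0.027]
force: [0.4, -0.3, -2.2]
opening: 0.049
gripper_force: 0.0
```

Emit:
{"api": "send_rows", "payload": {"deltas": [[-0.25,0.45,0,0,0,0],[-0.5,0.9,0,0,0,0],[-0.5,1,0,0,0,0]], "grip": 1}}

```text
time: 14.95
tcp_pos: [0.4451, -0.0306, 0.2428]
ee_rot: [-3.141, -0.002, 0.001]
force: [-0.3, -0.5, 0.4]
opening: 0.0853
gripper_force: 0.0
```

Emit:
{"api": "send_rows", "payload": {"deltas": [[0,0.5,0,0,0,0],[0,1,0,0,0,0]]}}

```text
time: 15.15
tcp_pos: [0.4459, 0.0681, 0.2428]
ee_rot: [3.141, -0.005, -0.001]
force: [2.0, -0.9, 0.6]
opening: 0.0853
gripper_force: 0.0
```

Emit:
{"api": "send_rows", "payload": {"deltas": [[0,0.5,0,0,0,0],[0,1,0,0,0,0]]}}

```text
time: 15.35
tcp_pos: [0.4458, 0.1689, 0.2427]
ee_rot: [3.141, -0.002, -0.001]
force: [2.0, -0.1, 0.2]
opening: 0.0853
gripper_force: 0.0
```

Emit:
{"api": "send_rows", "payload": {"deltas": [[0,0.35,-0.3,0,0,-0.12],[0,0.69,-0.7,0,0,-0.24],[0,0.69,-0.9,0,0,-0.24],[0,0.69,-0.9,0,0,-0.24],[0,0.69,-0.9,0,0,-0.24]]}}

```text
time: 15.85
tcp_pos: [0.4466, 0.2355, 0.1538]
ee_rot: [3.126, -0.297, 0.0]
force: [0.3, -0.6, 0.7]
opening: 0.0855
gripper_force: 0.0
```

```bash
python3 - <<'E'
from plant import arm
from h import *
s=arm.sense();a=s['ee_rot'];print(s['tcp_pos'],a,s['time'],s['opening'],np.degrees(2*np.arctan2(a[1],a[0])));print(R.from_rotvec(a).as_matrix()[:,2].round(3))
c=arm.get_calibration('wrist');im=arm.get_image('wrist');cv2.imwrite('pics/w7.png',im)
u,v=proj(c,np.array([.4454,.2361,.026]));print(u,v);print(topface(im,c,'green',u,v))
for A,r,k in blobs(im,'green',150):print(A,r)
E
```

```text
[0.44656858 0.2354628  0.15384369] [ 3.12588163e+00 -2.97457157e-01  1.00284744e-04] 15.85 0.08545421862518661 -10.87173222837434
[-0.    -0.002 -1.   ]
279.7870609862281 197.41769252117714
(array([0.44644183, 0.23490434]), (29.26016616821289, 38.728179931640625), np.float32(-10.879285), 144.0)
1735.0 ((281.0, 192.5), (51.0, 36.0), 90.0)
2118.5 ((134.77781677246094, 194.60751342773438), (50.78640365600586, 46.16946029663086), 64.17900848388672)
2144.0 ((193.1400146484375, 109.02000427246094), (40.10482406616211, 58.40992736816406), 86.8201675415039)
1986.0 ((256.19647216796875, 24.392169952392578), (42.238006591796875, 50.42425537109375), 2.2025980949401855)
```

Emit:
{"api": "send_rows", "payload": {"deltas": [[0,0,-0.4,0,0,0],[0,0,-0.8,0,0,0],[0,0,-1,0,0,0]]}}

```text
time: 16.2
tcp_pos: [0.4461, 0.2351, 0.0523]
ee_rot: [3.127, -0.3, -0.002]
force: [0.3, -0.4, 0.1]
opening: 0.0855
gripper_force: 0.0
```

Emit:
{"api": "send_rows", "payload": {"deltas": [[0,0,-0.3,0,0,0],[0,0,-0.55,0,0,0],[0,0,-0.615,0,0,0],[0,0,-0.615,0,0,0],[0,0,-0.615,0,0,0]]}}

```text
time: 16.7
tcp_pos: [0.4477, 0.2367, -0.0053]
ee_rot: [-3.125, 0.298, -0.004]
force: [-0.3, 0.0, 0.2]
opening: 0.0853
gripper_force: 0.0
```

Emit:
{"api": "send_rows", "payload": {"deltas": [[0,0,0,0,0,0],[0,0,0,0,0,0],[0,0,0,0,0,0],[0,0,0,0,0,0],[0,0,0,0,0,0],[0,0,0,0,0,0]], "grip": -1}}

```text
time: 17.3
tcp_pos: [0.4467, 0.2363, -0.007]
ee_rot: [-3.127, 0.297, -0.001]
force: [0.0, 0.2, 4.4]
opening: 0.0289
gripper_force: 59.9
```

Emit:
{"api": "send_rows", "payload": {"deltas": [[0,0,0.5,0,0,0],[0,0,1,0,0,0],[0,0,1,0,0,0]]}}

```text
time: 17.6
tcp_pos: [0.4496, 0.2381, 0.1002]
ee_rot: [-3.12, 0.296, -0.015]
force: [0.2, 0.3, -0.1]
opening: 0.0288
gripper_force: 59.5
```

Emit:
{"api": "send_rows", "payload": {"deltas": [[0.05,-0.2,0.5,0,0,0],[0.1,-0.5,0.95,0,0,0],[0.1,-0.5,1,0,0,0]]}}

```text
time: 17.9
tcp_pos: [0.4582, 0.1849, 0.1976]
ee_rot: [-3.123, 0.3, -0.01]
force: [0.9, 0.9, -0.9]
opening: 0.0291
gripper_force: 59.5
```

Emit:
{"api": "send_rows", "payload": {"deltas": [[0.05,-0.5,0.15,0,0,0.12],[0.1,-1,0.3,0,0,0.242],[0.1,-1,0.3,0,0,0.242]]}}

```text
time: 18.2
tcp_pos: [0.4671, 0.0827, 0.2243]
ee_rot: [-3.141, 0.001, -0.005]
force: [0.2, 1.7, 0.1]
opening: 0.0291
gripper_force: 59.6
```

Emit:
{"api": "send_rows", "payload": {"deltas": [[0.05,-0.5,0,0,0,0],[0.1,-1,0,0,0,0]]}}

```text
time: 18.4
tcp_pos: [0.4762, -0.0139, 0.2214]
ee_rot: [-3.141, -0.004, 0.001]
force: [0.4, -0.1, 0.1]
opening: 0.029
gripper_force: 59.7
```

Emit:
{"api": "send_rows", "payload": {"deltas": [[0.05,-0.5,0,0,0,0],[0.1,-1,0,0,0,0]]}}

```text
time: 18.6
tcp_pos: [0.4861, -0.1143, 0.2215]
ee_rot: [-3.141, -0.001, 0.001]
force: [1.2, 0.8, 0.5]
opening: 0.029
gripper_force: 59.7
```

Emit:
{"api": "send_rows", "payload": {"deltas": [[0.05,-0.2,0,-0.002,-0.18,-0.006],[0.1,-0.4,0,-0.003,-0.36,-0.011],[0.236,-0.685,0,-0.005,-0.54,-0.017],[0.236,-0.685,0,-0.006,-0.711,-0.022],[0.236,-0.685,0,-0.006,-0.711,-0.022],[0.236,-0.685,0,-0.006,-0.711,-0.022]]}}

```text
time: 19.2
tcp_pos: [0.5092, -0.1813, 0.2219]
ee_rot: [3.016, -0.027, 0.864]
force: [1.1, -0.5, -0.2]
opening: 0.0291
gripper_force: 59.7
```

```bash
python3 -c "
from plant import arm
from h import *
s=arm.sense();print(s['tcp_pos'],where(s,-.020,-.0007))"
```

```text
[ 0.50918241 -0.1813278   0.22194423] (array([ -1.39,   1.14, 143.11]), array([ 0.8, -0.5, -0.7]), array([-0.51,  0.02,  0.12]), 0.029081668547928836, 19.2)
```

Emit:
{"api": "send_rows", "payload": {"deltas": [[0.22,-0.016,-0.33,0,0,0],[0.41,-0.02,-0.63,0,0,0],[0.52,-0.021,-0.8,0,0,0],[0.603,-0.021,-0.939,0,0,0],[0.603,-0.021,-0.939,0,0,0],[0.603,-0.021,-0.939,0,0,0]]}}

```text
time: 19.8
tcp_pos: [0.5705, -0.1832, 0.128]
ee_rot: [3.017, -0.026, 0.86]
force: [-1.3, 1.1, -2.5]
opening: 0.0288
gripper_force: 59.7
```

```bash
python3 -c "
from plant import arm
from h import *
s=arm.sense();print(s['tcp_pos'],where(s,-.020,-.0007))"
```

```text
[ 0.57050036 -0.18315843  0.1279826 ] (array([ 0.9 , -0.65, 30.94]), array([-2.5,  1. , -1.4]), array([-0.52,  0.18,  0.17]), 0.028800400754640607, 19.8)
```

Emit:
{"api": "send_rows", "payload": {"deltas": [[0.015,0.005,-0.03,0,0,0],[0.04,0.004,-0.075,0,0,0],[0.062,0.003,-0.11,0,0,0],[0.084,0.003,-0.148,0,0,0],[0.084,0.003,-0.148,0,0,0]]}}

```text
time: 20.3
tcp_pos: [0.5789, -0.1834, 0.1147]
ee_rot: [3.014, -0.027, 0.867]
force: [-3.6, -0.1, 1.1]
opening: 0.0289
gripper_force: 59.9
```

Emit:
{"api": "send_rows", "payload": {"deltas": [[0.02,0,-0.034,0,0,0],[0.042,0,-0.068,0,0,0],[0.064,-0.001,-0.102,0,0,0],[0.085,-0.001,-0.136,0,0,0],[0.085,-0.001,-0.136,0,0,0]]}}

```text
time: 20.8
tcp_pos: [0.5872, -0.1836, 0.1014]
ee_rot: [3.014, -0.026, 0.866]
force: [-9.3, 1.9, 4.9]
opening: 0.0287
gripper_force: 61.0
```

```bash
python3 -c "
from plant import arm
from h import *
s=arm.sense();print(s['tcp_pos'],where(s,-.020,-.0007))"
```

```text
[ 0.58720361 -0.18362624  0.10144135] (array([ 0.93, -1.11, -0.43]), array([-5.3,  1.8,  9.1]), array([-0.56, -0.06,  0.15]), 0.02872454485849047, 20.8)
```

Emit:
{"api": "send_rows", "payload": {"deltas": [[0.015,0.007,-0.035,0,0,0],[0.038,0.006,-0.075,0,0,0],[0.062,0.005,-0.11,0,0,0],[0.084,0.005,-0.148,0,0,0],[0.084,0.005,-0.148,0,0,0],[0.084,0.005,-0.148,0,0,0]]}}

```text
time: 21.4
tcp_pos: [0.596, -0.1837, 0.0874]
ee_rot: [3.013, -0.027, 0.868]
force: [-8.2, -0.9, 5.2]
opening: 0.0285
gripper_force: 61.0
```

```bash
python3 -c "
from plant import arm
from h import *
s=arm.sense();print(s['tcp_pos'],where(s,-.020,-.0007))"
```

```text
[ 0.59600872 -0.18369903  0.08738627] (array([  0.92,  -1.16, -17.01]), array([-4.2, -1. ,  8.7]), array([-0.61, -0.14,  0.16]), 0.02847017165940353, 21.4)
```

Emit:
{"api": "send_rows", "payload": {"deltas": [[0.011,0.003,-0.017,0,0,0],[0.011,0.003,-0.017,0,0,0],[0.011,0.003,-0.017,0,0,0]]}}

```text
time: 21.7
tcp_pos: [0.5969, -0.1837, 0.0859]
ee_rot: [3.012, -0.027, 0.867]
force: [-11.0, -1.1, 8.1]
opening: 0.029
gripper_force: 61.5
```

```bash
python3 - <<'E'
from plant import arm
from h import *
s=arm.sense();print(where(s,-.020,-.0007))
c=arm.get_calibration('wrist');im=arm.get_image('wrist');cv2.imwrite('pics/w8.png',im)
h=cv2.cvtColor(im,cv2.COLOR_BGR2HSV);T=R.from_rotvec(s['ee_rot']).as_matrix();p=np.array(s['tcp_pos'])
g=cv2.inRange(h,(60,120,30),(85,255,255));ys,xs=np.where(g[200:400,200:360]);print('green',len(xs),xs.min()+200,xs.max()+200,ys.min()+200,ys.max()+200)
for z in(-29,-31,-33,-35,-37):print(z,np.round(proj(c,p+T@np.array([-.0207,.0,z/1000])),1))
E
```

```text
(array([  0.88,  -1.13, -18.7 ]), array([-5.1, -1.2, 12.7]), array([-0.63, -0.12,  0.17]), 0.02900921290509582, 21.7)
green 3139 243 316 309 352
-29 [280.6 348.4]
-31 [280.6 351.7]
-33 [280.6 355.1]
-35 [280.7 358.6]
-37 [280.7 362.1]
```

Emit:
{"api": "send_rows", "payload": {"deltas": [[0,0,0,0,0,0],[0,0,0,0,0,0],[0,0,0,0,0,0],[0,0,0,0,0,0]], "grip": 0.15}}

```text
time: 22.15
tcp_pos: [0.5968, -0.1824, 0.0837]
ee_rot: [3.015, -0.026, 0.865]
force: [0.1, -0.4, 0.5]
opening: 0.0492
gripper_force: 0.0
```

Emit:
{"api": "send_rows", "payload": {"deltas": [[-0.1,0,0.16,0,0,0],[-0.25,0,0.4,0,0,0],[-0.5,0,0.8,0,0,0],[-0.5,0,0.8,0,0,0],[-0.5,0,0.8,0,0,0]]}}

```text
time: 22.65
tcp_pos: [0.5471, -0.1825, 0.1658]
ee_rot: [3.014, -0.026, 0.871]
force: [-0.3, -0.4, -0.5]
opening: 0.0491
gripper_force: 0.0
```

```bash
python3 - <<'E'
from plant import arm
from h import *
s=arm.sense();print(s['tcp_pos'],s['time'],s['opening'],s['force'])
c=arm.get_calibration('wrist');im=arm.get_image('wrist')
o=cv2.resize(im[150:330,200:360],None,fx=3,fy=3);t=arm.get_image('scene');t=cv2.resize(t[190:300,110:190],(320,440))
z=np.zeros((540,800,3),np.uint8);z[:,:480]=o;z[:440,480:]=t;cv2.imwrite('pics/c9.png',z)
g=cv2.inRange(cv2.cvtColor(im,cv2.COLOR_BGR2HSV),(60,120,30),(85,255,255));ys,xs=np.where(g[150:330,200:360]);print('green',len(xs),xs.min()+200,xs.max()+200,ys.min()+150,ys.max()+150)
for q in((20,15,0),(20,-15,0),(-20,15,0),(-20,-15,0)):print(q,np.round(proj(c,LP+MG@(np.array(q)/1000)),1))
E
```

```text
[ 0.54707529 -0.18246558  0.16580257] 22.65 0.049057001591966624 [-0.2663763  -0.38798699 -0.53720077]
green 2127 257 303 210 258
(20, 15, 0) [255.1 201.6]
(20, -15, 0) [303.9 201.7]
(-20, 15, 0) [256.2 260.5]
(-20, -15, 0) [302.4 260.4]
```

View pics/c9.png

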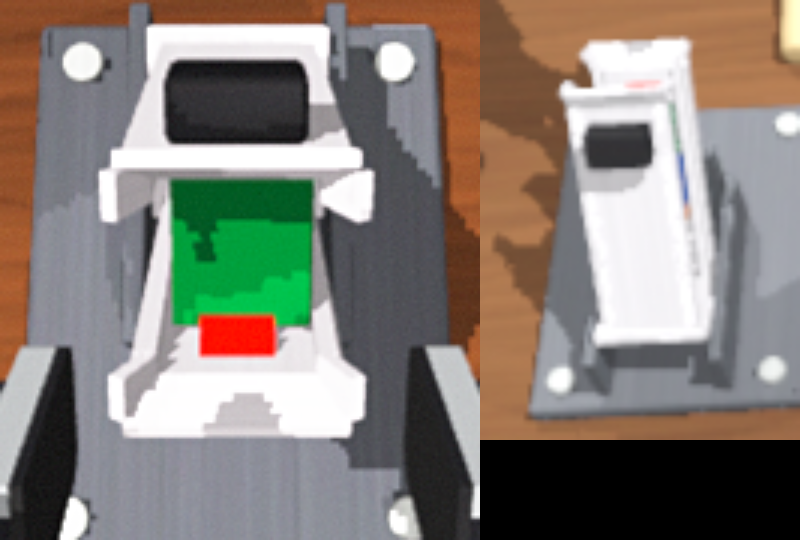

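Green sits square under the near catch, with its top edge on the latch-plane row (258 against 260), and the scene crop shows green above blue in the slot. No red sticks out behind the far lip, same as at the start, so the far catch has closed. The gripper is clear, so I hand in.

```bash
python3 -c "
from plant import arm
print(arm.sign_off())"
```

```text
the job is handed in; nothing more can be done
None
```

I loaded blue first and then green on top, and both looked latched and released when I handed in at about 23 s. The far catch is partly hidden by the lip, so I judged it shut from what showed, and the hand-in returned no verdict.

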